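# Right the tea tin and shut it in its cupboard

## Robot

A 6-joint arm with a two-finger parallel gripper is mounted at the origin on a cart in front of the work surface, level with it; the furniture and walls round the work are solid. World frame = base frame: x ahead of the robot, y to its left, z up, the work surface at z = 0. Lengths are in m, angles in rad, forces in N, time in s.
With the tool pointing down it reaches from about 0.325 to 0.775 m from the base axis. Payload 5.5 kg.
Tool frame: the origin (TCP) lies between the finger pads; the fingertips stand 8 mm ahead of it and the grasp point (between the pads) lies 11 mm behind it; z points along the fingers, y is the line along which they close (so a half turn about z gives the same grasp; the last joint's range is limited). The gripper opens to 88 mm and grips with 3 to 60 N. Pads are 20 mm wide; open, the fingers measure 115 mm over their backs; the gripper's body (75 mm by 178 mm) begins 61 mm behind the grasp point.
Start: joints at [-0.057, 0.091, 1.231, -0, 1.82, -0.057], TCP at [0.6, -0, 0.231] pointing down, gripper open.
Joint ranges: [-2.87, 2.87], [-0.86, 2.18], [0.17, 2.46], [-1.51, 4.65], [0.06, 2.69], [-2.65, 2.65]. Speed limits (rad/s): [2.57, 2.57, 3.01, 3.14, 3.14, 3.14].

## Interface

Orientations are given as a 3x3 rotation matrix whose columns are the frame's x, y, z axes.
In Python, from station import get_state, capture, camera_params, sign_off gives the robot as it stands.
- The arm moves only by the shell command python3 -m jog 'ROWS'. ROWS is JSON, a list of rows, each a list of 3 entries, a list of its own where there are three numbers: the shift along the tool's x, y, z in mm, then the turn, a rotation vector about the tool's x, y, z in degrees, then the gripper command: -1 is shut, 1 is fully open, values between are in proportion. A call has 1 to 8 rows; each row shifts and turns the commanded pose from where the row before left it, along the tool's axes as they then stand; what a row does not reach is not made up. A row lasts 1/8 s, in which the tool goes at most 62.5 mm and 10.7 degrees, less where a joint would pass 70% of its speed; a pose out of reach is approached as far as the arm can. A call with a gripper value outside its range is refused whole. The fingers move at their own pace and stop on an object; the grip force is fixed at half the most. Time passes only in rows, so rows that do not move let the fingers close. It gives the time, the measured TCP pose, the force, the opening and the grip force at its end, in the units of the state.
- get_state(): the state, without advancing time (a new reading comes with each control period).
- capture(name): name is "scene" or "side" or "wrist"; returns the picture (420x560x3 uint8, red, green, blue); there is no depth.
- camera_params(name): a dict with "intrinsics" (3x3 intrinsics, pixels), "xyz" and "attitude" of the camera in the world; the wrist camera has in their place "tool_from_camera" (4x4, takes a point from camera to tool coordinates, whose origin is the TCP and whose axes are the flange's). Camera axes: x right, y down, z forward; pixel columns grow to the right and rows downward; lengths in m; the calibration is good to about 2 mm. The wrist camera is an equidistant fisheye: a pixel r from the principal point sees the ray r / f radians off the axis. A picture is of the moment at which its call begins: read the wrist's pose just before it. camera_params takes no time and is no camera call.
- sign_off(): hands the job in; it is judged then, once.
The state is a dict: "time_s": time; "q": joint angles; "qd": joint speeds; "effort": joint torques, N m; "position": TCP position; "eef_rot": TCP orientation; "wrist_force": force on the tool from outside, world axes, zero at the start; "wrist_torque": the same for the moment, N m; "opening": finger opening in m; "finger_force": force on a finger pad.
Only numpy, scipy, OpenCV 4.12 (cv2) and the standard library are available. Lean on these libraries where they do the work, as an engineer would, in place of code of your own. Each camera call takes 0.05 s, during which the arm holds its last target. There are 200 camera calls.

## Task

The square green tea tin stands on its head in front of the little open tea cupboard. Turn it over a quarter turn at a time, letting it down on its side first and never letting it fall or drop, until its brass lid is on top; then stand it upright right inside the cupboard, and swing the door round and push it home until the roller catch snaps shut. Leave the tin cup and the biscuit cutter where they are.

Things in the scene. Friction and masses are not known exactly. Their poses are not given: they have to be found in the camera images.
- tin_middle (a point): centre of the tea tin, a closed square green tin of 0.2 to 0.4 kg: 60 mm along its x, 56 mm along its y, 86 mm high along its z, which points from the plain base to the brass lid with the red medallion (at the start straight down: it stands on its lid). Paper labels on the two x faces; the lid covers the top 24 mm and is fixed on
- cupboard_mouth (a point): the wooden tea cupboard, fixed to the table: middle of the front edge of its inner floor, 8 mm above the table. x points level into it, y to the left as seen facing it, z up. Inside it is 140 mm wide, 154 mm high, 117 mm deep; walls 10 mm; outside 160 mm wide (cornice 168), 180 mm high
- catch (a point): the brass roller of the catch, in the cupboard: it and its plate stick out up to 20 mm from the left inner wall, from 1 to 28 mm behind the front plane and from 133 to 159 mm above the table
- cupboard_hinge (a point): foot of the door's upright hinge axis, at table height: in the cupboard's front plane, at its right edge, 80 mm to the right of cupboard_mouth; axes as there
- cupboard_door (a joint): door angle in rad: 0 shut, grows as it opens towards the front and on to the right, 1.7 to 2.0 at the start. It turns easily and stays where it is left. From about 0.11 down to 0.05 rad the strike on its inner face must push back the sprung roller (up to about 10 N at the free edge), below that it snaps in by itself to 0; left above that it stays ajar
- door_edge (a point): point of the door's outer face at its free edge, 120 mm above the table; its y points along the door from the hinge to the free edge, its x from the outer face to the inner. The door is 160 mm wide, 14 mm thick, from 2 to 172 mm above the table; a brass knob, 22 mm across, stands out 23 mm from the outer face, 80 mm above the table and 15 mm from the free edge
- tin_cup: grey tin cup, 62 mm high, bystander (origin under its middle)
- biscuit_cutter: grey round biscuit cutter with a bow handle, 57 mm wide and 50 mm high, bystander (origin under its middle)

How it is judged:
By the outcome, as a careful person would: the job done as asked, in the order asked, and still so for the second after the job is handed in, with the robot touching nothing.
It also fails if it takes over 72 s, if anything falls off the work surface, if the arm or the gripper's body presses on something with over 40 N, if the wrist force passes 120 N, or if a joint passes its speed limit or range.

## Working session

There is one attempt and no reset: what is moved stays moved. The work goes in short steps, Python scripts to look and compute and a shell command to move; the robot and the scene stay as the last step left them, time stands still between calls to the robot, and variables do not carry over. Pictures are saved under pics/ and viewed, at most 10 in all, crops included, and the job is handed in when it is done.

```bash
ls; mkdir -p pics
python3 - <<'E'
from station import *
import cv2,numpy as np
s=get_state();print(s['time_s'],s['position'],s['opening'])
a=[capture(n) for n in("scene","side")]
for n,i in zip(("scene","side"),a):
    cv2.imwrite(f"pics/{n}0.png",cv2.resize(i[:,:,::-1],(800,600),interpolation=cv2.INTER_CUBIC))
    print(n,camera_params(n))
print(camera_params("wrist"))
cv2.imwrite("pics/wrist0.png",cv2.resize(capture("wrist")[:,:,::-1],(800,600)))
E
```

```text
pics
0.0 [5.99718486e-01 1.86035891e-05 2.29551112e-01] 0.08769972353227838
scene {'intrinsics': array([[481.58026893,   0.        , 280.75861541],
       [  0.        , 481.58026893, 208.34274123],
       [  0.        ,   0.        ,   1.        ]]), 'xyz': array([-0.02940025, -0.65337691,  0.82264105]), 'attitude': array([[ 0.7346764 , -0.45852042,  0.50000961],
       [-0.67820516, -0.47794054,  0.55822093],
       [-0.01698083, -0.74922084, -0.66210255]])}
side {'intrinsics': array([[515.41175681,   0.        , 273.77933216],
       [  0.        , 515.41175681, 215.80293018],
       [  0.        ,   0.        ,   1.        ]]), 'xyz': array([-0.57776868, -0.306037  ,  0.68937024]), 'attitude': array([[ 2.43433157e-01, -4.35265773e-01,  8.66766407e-01],
       [-9.69917594e-01, -1.09610815e-01,  2.17359908e-01],
       [ 3.97644442e-04, -8.93604597e-01, -4.48854838e-01]])}
{'intrinsics': array([[325.1922621 ,   0.        , 278.84177103],
       [  0.        , 325.1922621 , 213.97833235],
       [  0.        ,   0.        ,   1.        ]]), 'tool_from_camera': array([[ 1.33207870e-03, -9.56279167e-01, -2.92452357e-01,
         8.16940903e-02],
       [ 9.99998226e-01,  8.84470550e-04,  1.66275145e-03,
         2.50819792e-04],
       [-1.33138908e-03, -2.92454053e-01,  9.56278649e-01,
        -1.54364115e-01],
       [ 0.00000000e+00,  0.00000000e+00,  0.00000000e+00,
         1.00000000e+00]])}
```

View pics/scene0.png

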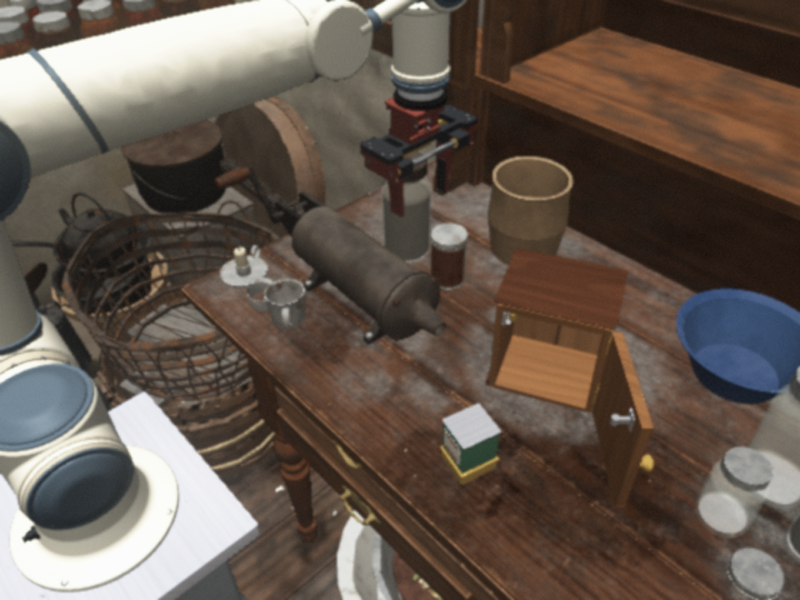

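View pics/side0.png

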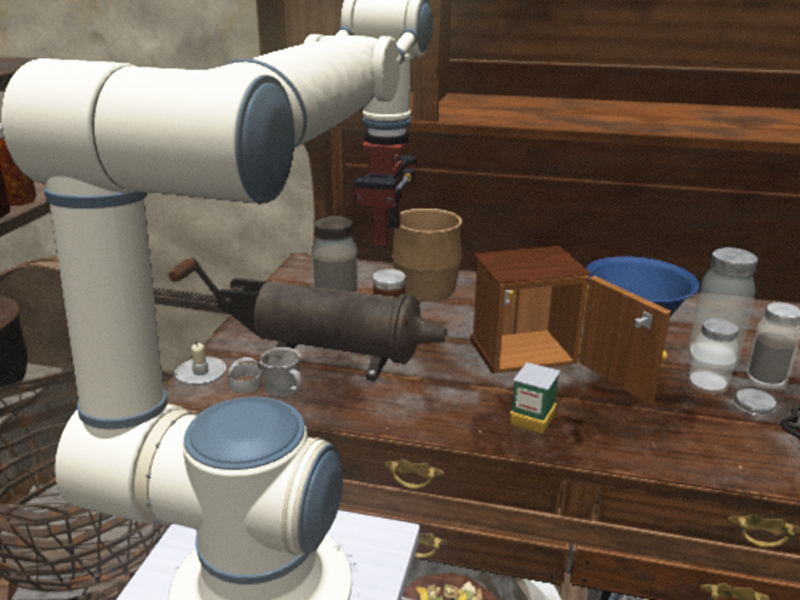

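The scene shows the tin at (470,440) of the 800 px picture, the cupboard around (555,330), its door open towards the robot's right, and the cup and cutter far left, clear of the work. I'll enlarge crops next.

Run:
```python
from station import *
import cv2,numpy as np
def crop(n,x0,y0,w,h,k):
    i=capture(n)[y0:y0+h,x0:x0+w,::-1]
    i=cv2.resize(i,None,fx=k,fy=k,interpolation=cv2.INTER_CUBIC)
    for x in range(0,w,20): cv2.putText(i,str(x0+x),(x*k,10),0,.35,(255,255,255),1); cv2.line(i,(x*k,12),(x*k,16),(255,255,255),1)
    for y in range(0,h,20): cv2.putText(i,str(y0+y),(0,y*k+4),0,.35,(255,255,255),1)
    cv2.imwrite(f"pics/{n}1.png",i)
crop("scene",300,170,160,190,3); crop("side",325,165,150,145,4)
```

```text
(no output)
```

View pics/scene1.png

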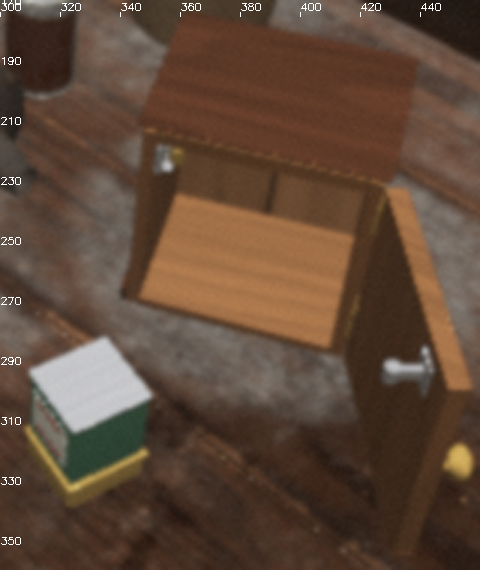

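View pics/side1.png

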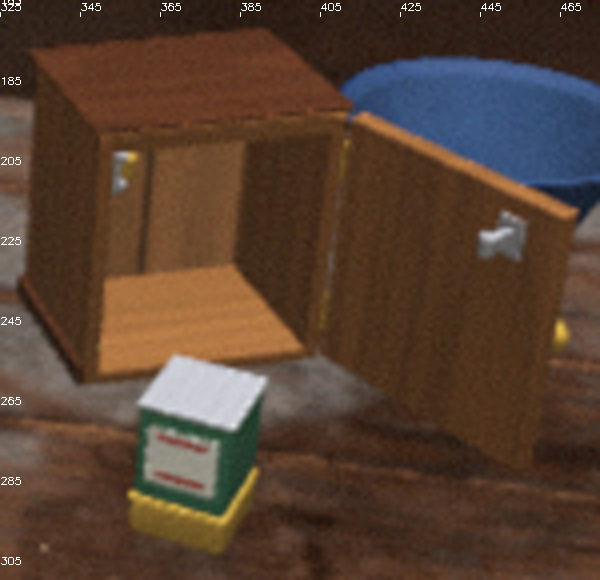

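The crops show the tin base corners, the floor's front edge and the door top clearly. The label faces the side camera, so the tin's ±x face is on that side. Now fit.

```bash
cat > h.py <<'E'
import numpy as np, cv2
from station import camera_params
C={n:camera_params(n) for n in("scene","side")}
def px(n,P):
    c=C[n];p=(np.atleast_2d(P)-c["xyz"])@c["attitude"];u=p@c["intrinsics"].T
    return u[:,:2]/u[:,2:]
def ray(n,uv,z):
    c=C[n];d=c["attitude"]@np.linalg.solve(c["intrinsics"],[*uv,1]);return c["xyz"]+d*(z-c["xyz"][2])/d[2]
E
python3 - <<'E'
from h import *
from scipy.optimize import least_squares
tin={"scene":[(310,294),(335.7,282.7),(350.7,302.3),(324,314.3)],"side":[(360,266.25),(369.25,253.75),(392,259.5),(384,273)]}
for n in tin:
    Q=np.array([ray(n,p,.086) for p in tin[n]]);print(n,"tin",Q[:,:2].round(4).tolist(),Q.mean(0).round(4),[np.linalg.norm(Q[i]-Q[i-1]).round(4) for i in range(4)])
    for i in range(4): d=Q[i]-Q[i-1];print(np.degrees(np.arctan2(d[1],d[0])).round(1),end=' ')
    print()
fl={"scene":[(346,269.3),(410.3,286.3),(359.3,235),(418,249)],"side":[(350,258),(401.5,253)]}
for n in fl:
    Q=np.array([ray(n,p,.008) for p in fl[n]]);d=Q[0]-Q[1];print(n,"floor",Q.round(4)[:,:2].tolist(),"mid",(Q[0]+Q[1])/2,np.linalg.norm(d),"yaw of y",np.degrees(np.arctan2(d[1],d[0])))
for n,uv in (("scene",(456.7,299.3)),("scene",(449,300)),("side",(469.25,216.8)),("side",(467.5,220))): print(n,"door",ray(n,uv,.172))
for n,uv in (("scene",(430,232.3)),("scene",(435.3,233.3)),("side",(417,193.2)),("side",(413,194.5))): print(n,"hinge top",ray(n,uv,.172))
E
```

```text
scene tin [[0.3989, -0.2538], [0.4553, -0.2688], [0.4406, -0.3204], [0.3841, -0.3047]] [ 0.4197 -0.2869  0.086 ] [np.float64(0.053), np.float64(0.0583), np.float64(0.0536), np.float64(0.0586)]
73.8 -15.0 -105.9 164.4 
side tin [[0.3954, -0.2561], [0.4539, -0.2713], [0.4411, -0.3226], [0.3808, -0.3085]] [ 0.4178 -0.2896  0.086 ] [np.float64(0.0544), np.float64(0.0604), np.float64(0.0529), np.float64(0.0619)]
74.5 -14.6 -104.0 166.8 
scene floor [[0.5516, -0.2179], [0.6151, -0.3448], [0.6562, -0.1676], [0.7188, -0.2912]] mid [ 0.58336864 -0.28138207  0.008     ] 0.1419333694389365 yaw of y 116.57998006767389
side floor [[0.5542, -0.2212], [0.6113, -0.3471]] mid [ 0.58275037 -0.28415297  0.008     ] 0.13816290145668134 yaw of y 114.41287491227051
scene door [ 0.5184015  -0.47647874  0.172     ]
scene door [ 0.50788573 -0.46851109  0.172     ]
side door [ 0.52288041 -0.47912614  0.172     ]
side door [ 0.50548122 -0.47405519  0.172     ]
scene hinge top [ 0.6214612  -0.35395586  0.172     ]
scene hinge top [ 0.62642598 -0.36248365  0.172     ]
side hinge top [ 0.62673531 -0.36585201  0.172     ]
side hinge top [ 0.61638116 -0.35641477  0.172     ]
```

View pics/wrist0.png

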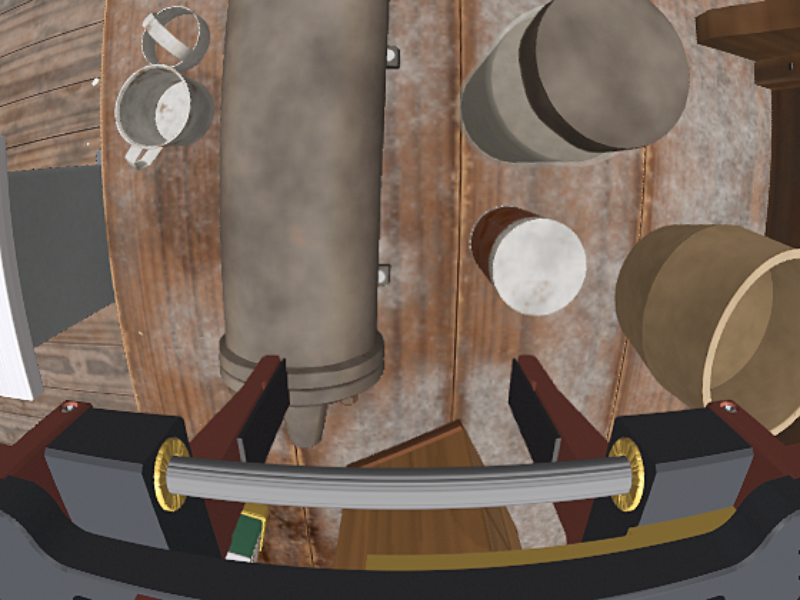

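The wrist view shows the tool's x pointing to world +y and its y to world +x. My estimates are:
- **Tin:** centre at (0.419, -0.288), x axis at -15°.
- **Cupboard:** mouth at (0.583, -0.283), yaw 25.6°.
- **Door:** about 2 rad open.

I'll write a planning helper and move above the tin. The poses logged on the way will help fit the arm model.

```bash
cat >> h.py <<'E'
from scipy.linalg import logm,expm
from scipy.spatial.transform import Rotation as R
from station import get_state
def T(Rm,p): M=np.eye(4);M[:3,:3]=Rm;M[:3,3]=p;return M
def tool(yaw,tilt):
    "tool x along yaw (deg), tool y to the right; tilt>0 points the fingers forward (about tool y)"
    return R.from_euler('ZY',[yaw,tilt],degrees=True).as_matrix()@np.diag([1.,-1,-1]) if 0 else R.from_euler('z',yaw,degrees=True).as_matrix()@np.diag([1.,-1,-1])@R.from_euler('y',tilt,degrees=True).as_matrix()
def plan(Rm,grasp,n,back=.011):
    "n equal rows to bring grasp point (back behind the TCP) to 'grasp'"
    s=get_state();A=T(s["eef_rot"],s["position"])
    D=np.linalg.inv(A)@T(Rm,np.array(grasp)+Rm[:,2]*back)
    w=R.from_matrix(D[:3,:3]).as_rotvec(degrees=True)
    E=expm(np.real(logm(D))/n)
    print("total",(D[:3,3]*1e3).round(1),w.round(1),"| row x",n,(E[:3,3]*1e3).round(2).tolist(),R.from_matrix(E[:3,:3]).as_rotvec(degrees=True).round(2).tolist())
def log():
    import json;s=get_state()
    open('log.jsonl','a').write(json.dumps([list(map(float,s['q'])),list(map(float,s['position'])),np.array(s['eef_rot']).tolist()])+'\n')
    print(round(s['time_s'],2),"q",np.round(s['q'],3),"p",np.round(s['position'],4),"F",np.round(s['wrist_force'],1),"open",round(s['opening'],4),'ff',np.round(s['finger_force'],1))
E
python3 -c "
from h import *
log();print(get_state()['eef_rot'].round(3))
plan(tool(-15,0),[.419,-.288,.2],11)"
```

```text
0.25 q [-0.057  0.092  1.231 -0.     1.82  -0.057] p [0.5999 0.     0.2301] F [-0.   0.1  0.6] open 0.0876 ff 0.0
[[ 0.     1.    -0.001]
 [ 1.    -0.     0.   ]
 [ 0.    -0.001 -1.   ]]
total [-288.  -180.8   41.2] [ -0.   0. 105.] | row x 11 [-34.35, 9.59, 3.73] [-0.0, 0.0, 9.55]
```

```bash
python3 -m jog '[[[-34,9.5,3.5],[0,0,9.5],1],[[-34,9.5,3.5],[0,0,9.5],1],[[-34,9.5,3.5],[0,0,9.5],1],[[-34,9.5,3.5],[0,0,9.5],1]]'; python3 -c "
from h import *
log()"; python3 -m jog '[[[-34,9.5,3.5],[0,0,9.5],1],[[-34,9.5,3.5],[0,0,9.5],1],[[-34,9.5,3.5],[0,0,9.5],1],[[-34,9.5,3.5],[0,0,9.5],1]]'; python3 -c "
from h import *
log()
plan(tool(-15,0),[.419,-.288,.2],3)
plan(tool(-15,-25),[.419,-.288,.15],5)"
```

```text
time_s: 0.75
position: [0.6032, -0.1398, 0.216]
eef_rot: [[0.62, 0.785, -0.001], [0.785, -0.62, 0.0], [-0.0, -0.001, -1.0]]
wrist_force: [0.3, 0.9, 0.4]
opening: 0.0878
finger_force: 0.0
0.75 q [-0.283  0.141  1.202 -0.     1.798  0.386] p [ 0.6032 -0.1398  0.216 ] F [0.3 0.9 0.4] open 0.0878 ff 0.0
time_s: 1.25
position: [0.5196, -0.2511, 0.2021]
eef_rot: [[0.972, 0.236, -0.001], [0.236, -0.972, 0.0], [-0.0, -0.0, -1.0]]
wrist_force: [-0.3, 0.2, 0.9]
opening: 0.0879
finger_force: 0.0
1.25 q [-0.509  0.026  1.349 -0.     1.767  0.823] p [ 0.5196 -0.2511  0.2021] F [-0.3  0.2  0.9] open 0.0879 ff 0.0
total [-106.5   12.1   13.2] [-0.   0.  28.7] | row x 3 [-34.66, 9.97, 4.38] [-0.0, 0.01, 9.56]
total [-110.6    9.9   62.1] [  6.2 -24.4  28.2] | row x 5 [-19.19, 6.82, 15.97] [1.25, -4.89, 5.64]
```

```bash
python3 -m jog '[[[-19,7,16],[1,-5,5.5],1],[[-19,7,16],[1,-5,5.5],1],[[-19,7,16],[1,-5,5.5],1],[[-19,7,16],[1,-5,5.5],1],[[-19,7,16],[1,-5,5.5],1],[[0,0,0],[0,0,0],1]]'
cat > fit.py <<'E'
from h import *
import json
from scipy.optimize import least_squares
Rz=lambda a:R.from_euler('z',a).as_matrix()
Ry=lambda a:R.from_euler('y',a).as_matrix()
def fk(q,L):
    # h, a1, a2, a3(elbow offset), d4, d6, lat
    h,a1,a2,a3,d4,d6,lat=L
    R1=Rz(q[0]);p=R1@[a1,lat,h]
    R2=R1@Ry(q[1]);p=p+R2@[0,0,a2]
    R3=R2@Ry(q[2]);p=p+R3@[a3,0,d4]
    R5=R3@Rz(q[3])@Ry(q[4]);p=p+R5@[0,0,d6]
    return p,R5@Rz(q[5])
D=[json.loads(l) for l in open('log.jsonl')]
def M0(): # constant flange offset from last reading
    return np.linalg.inv(fk(D[0][0],np.zeros(7))[1])@np.array(D[0][2])
M=M0()
def res(L): return np.concatenate([(fk(q,L)[0]-p)*1e3 for q,p,_ in D]+[(L-L0)*.02])
L0=np.array([.4,.0,.4,.0,.4,.25,.03])
def fit():
    s=least_squares(res,L0);return s.x
L=fit()
lo=np.array([-2.87,-.86,.17,-1.51,.06,-2.65]);hi=np.array([2.87,2.18,2.46,4.65,2.69,2.65])
def ik(Rm,g,q0,back=.011):
    tp=np.array(g)+Rm[:,2]*back
    def f(q):
        p,Q=fk(q,L);return np.r_[(p-tp)*10,R.from_matrix(Rm.T@(Q@M)).as_rotvec()]
    best=None
    for k in range(12):
        x0=np.clip(np.array(q0)+(0 if k==0 else np.random.default_rng(k).normal(0,.6,6)),lo+.01,hi-.01)
        s=least_squares(f,x0,bounds=(lo,hi))
        if best is None or s.cost<best.cost-1e-9: best=s
        if best.cost<1e-6: break
    return best.x,np.sqrt(2*best.cost)
if __name__=="__main__":
    print(L.round(4),np.abs(res(L)).max().round(2));print(M.round(3))
    for q,p,r in D: print(np.round((fk(q,L)[0]-p)*1e3,1),np.degrees(R.from_matrix(np.array(r).T@fk(q,L)[1]@M).magnitude()).round(2))
E
python3 -c "
from h import *
log()
"; python3 fit.py
```

```text
time_s: 2.0
position: [0.4158, -0.2885, 0.1388]
eef_rot: [[0.876, -0.237, -0.421], [-0.222, -0.971, 0.086], [-0.429, 0.018, -0.903]]
wrist_force: [0.1, 0.3, -1.1]
opening: 0.0881
finger_force: 0.0
2.0 q [-0.569  0.218  1.312 -0.173  2.023  1.202] p [ 0.4158 -0.2885  0.1388] F [ 0.1  0.3 -1.1] open 0.0881 ff 0.0
[0.1572 0.     0.3726 0.0969 0.5585 0.3413 0.034 ] 0.0
[[ 0. -1.  0.]
 [ 1.  0.  0.]
 [-0.  0.  1.]]
[ 0. -0. -0.] 0.0
[-0. -0. -0.] 0.0
[ 0. -0. -0.] 0.0
[0. 0. 0.] 0.0
```

Run:
```python
from fit import *
J=least_squares(lambda L:res(L)[:-7],L).jac;print("sv",np.linalg.svd(J)[1].round(1))
q0=D[-1][0]
for nm,yaw,tilt,g in [("A",-15,-25,[.419,-.288,.045]),("A45",-15,-45,[.419,-.288,.045]),
 ("B65",-15,65,[.419,-.288,.04]),("B45",-15,45,[.419,-.288,.04]),("B65",-15,65,[.45,-.30,.04]),("B65 y5",5,65,[.419,-.288,.04]),("B65 y-35",-35,65,[.419,-.288,.04]),("B65 y-35",-35,65,[.43,-.33,.04]),
 ("mouth pre",25.6,65,[.50,-.32,.09]),("in65",25.6,65,[.61,-.27,.065]),("in75",25.6,75,[.61,-.27,.065]),("in90",25.6,90,[.61,-.27,.065]),("in45",25.6,45,[.61,-.27,.065])]:
    q,c=ik(tool(yaw,tilt),g,q0); print(nm,yaw,tilt,g,q.round(2),"err",c.round(3))
```

```text
sv [3988.4 2826.2 2001.   280.3  114.9   80.3   51.6]
A -15 -25 [0.419, -0.288, 0.045] [-0.58  0.27  1.43 -0.14  1.85  1.24] err 0.0
A45 -15 -45 [0.419, -0.288, 0.045] [-0.54  0.56  1.18 -0.24  2.15  1.24] err 0.0
B65 -15 65 [0.419, -0.288, 0.04] [-1.22 -0.57  2.46  1.15  1.04 -0.  ] err 0.18
B45 -15 45 [0.419, -0.288, 0.04] [-0.98 -0.72  2.41  0.63  0.91  0.6 ] err 0.0
B65 -15 65 [0.45, -0.3, 0.04] [-1.11 -0.54  2.46  1.22  0.86 -0.02] err 0.1
B65 y5 5 65 [0.419, -0.288, 0.04] [-1.3  -0.35  2.37  1.23  1.24 -0.35] err 0.0
B65 y-35 -35 65 [0.419, -0.288, 0.04] [-0.7  -0.81  2.46  0.08  0.69  1.45] err 0.34
B65 y-35 -35 65 [0.43, -0.33, 0.04] [-0.86 -0.71  2.46  0.47  0.55  1.  ] err 0.237
mouth pre 25.6 65 [0.5, -0.32, 0.09] [-1.17  0.06  1.9   1.15  1.45 -0.37] err 0.0
in65 25.6 65 [0.61, -0.27, 0.065] [-0.93  0.15  1.85  1.23  1.23 -0.33] err 0.0
in75 25.6 75 [0.61, -0.27, 0.065] [-0.97  0.24  1.87  1.42  1.31 -0.5 ] err 0.0
in90 25.6 90 [0.61, -0.27, 0.065] [-0.99  0.42  1.85  1.66  1.47 -0.7 ] err 0.0
in45 25.6 45 [0.61, -0.27, 0.065] [-0.81  0.07  1.75  0.82  1.18  0.04] err 0.0
```

```bash
cat > path.py <<'E'
from fit import *
c=np.array([np.cos(np.radians(25.6)),np.sin(np.radians(25.6)),0]);l=np.array([-c[1],c[0],0]);m=np.array([.583,-.2825,0])
cup=lambda x,y,z:m+c*x+l*y+[0,0,z]
def check(W,n=6):
    q=np.array(D[-1][0]);w0=W[0]
    for w in W:
        for t in np.linspace(0,1,n+1)[1:]:
            y,ti=[w0[i]+(w[i]-w0[i])*t for i in(0,1)];g=w0[2]+(w[2]-w0[2])*t
            q2,e=ik(tool(y,ti),g,q)
            if e>1e-3 or abs(q2-q).max()>.5: print("  !",round(y),round(ti),g.round(3),q2.round(2),round(e,3))
            q=q2
        print(w[0],w[1],w[2].round(3),q.round(2));w0=w
E
python3 - <<'E'
from path import *
f=np.array([np.cos(np.radians(-15)),np.sin(np.radians(-15)),0]);t=np.array([.419,-.288,0])
check([(-15,-25,t+f*.008+[0,0,.15]),(-15,-25,t+f*.008+[0,0,.048]),(-15,-25,t+f*.008+[0,0,.12]),(25.6,20,cup(-.175,0,.12)),(25.6,65,cup(-.175,0,.12)),(25.6,65,cup(-.175,0,.038)),
(25.6,65,cup(-.26,0,.07)),(25.6,-25,cup(-.175,0,.15)),(25.6,-25,cup(-.167,0,.04)),(25.6,-25,cup(-.167,0,.11)),(25.6,65,cup(-.18,0,.11)),(25.6,75,cup(-.1,0,.065)),(25.6,75,cup(.035,0,.065))])
E
```

```text
-15 -25 [ 0.427 -0.29   0.15 ] [-0.58  0.23  1.29 -0.15  2.03  1.22]
-15 -25 [ 0.427 -0.29   0.048] [-0.58  0.29  1.41 -0.14  1.86  1.24]
-15 -25 [ 0.427 -0.29   0.12 ] [-0.58  0.25  1.33 -0.14  1.98  1.22]
25.6 20 [ 0.425 -0.358  0.12 ] [-0.96 -0.11  1.68  0.35  1.52  0.15]
25.6 65 [ 0.425 -0.358  0.12 ] [-1.33  0.03  1.86  1.09  1.61 -0.38]
25.6 65 [ 0.425 -0.358  0.038] [-1.33  0.17  1.89  1.09  1.54 -0.52]
25.6 65 [ 0.349 -0.395  0.07 ] [-1.49  0.16  1.83  1.02  1.69 -0.53]
25.6 -25 [ 0.425 -0.358  0.15 ] [-0.55  0.17  1.36 -0.38  1.84  0.52]
25.6 -25 [ 0.432 -0.355  0.04 ] [-0.54  0.25  1.47 -0.36  1.67  0.59]
25.6 -25 [ 0.432 -0.355  0.11 ] [-0.54  0.2   1.4  -0.37  1.78  0.55]
25.6 65 [ 0.421 -0.36   0.11 ] [-1.34  0.05  1.87  1.09  1.61 -0.4 ]
25.6 75 [ 0.493 -0.326  0.065] [-1.22  0.21  1.9   1.3   1.52 -0.55]
25.6 75 [ 0.615 -0.267  0.065] [-0.96  0.24  1.87  1.42  1.3  -0.49]
```

```bash
python3 -c "
from path import *
f=np.array([np.cos(np.radians(-15)),np.sin(np.radians(-15)),0]);t=np.array([.419,-.288,0])
plan(tool(-15,-25),t+f*.008+[0,0,.12],2)
plan(tool(-15,-25),t+f*.008+[0,0,.048],5)
import cv2
from station import capture
cv2.imwrite('pics/w2.png',capture('wrist')[:,:,::-1])"
```

```text
total [18.  -1.7 23.3] [1.5 0.4 0.7] | row x 2 [9.0, -0.81, 11.65] [0.75, 0.2, 0.36]
total [48.9 -3.  88.3] [1.5 0.4 0.7] | row x 5 [9.74, -0.47, 17.69] [0.3, 0.08, 0.14]
```

View pics/w2.png

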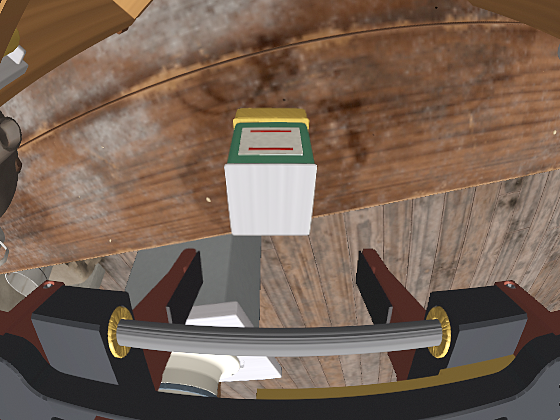

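The tin is seen squarely: base corners at about (226,164), (316,164), (311,235) and (231,235), centred between the fingers. I'll cross-check its position with these.

```bash
cat >> h.py <<'E'
def wray(uv,z,s=None):
    s=s or get_state();W=camera_params("wrist");K=W["intrinsics"];t=W["tool_from_camera"]
    v=(np.array(uv)-K[:2,2])/K[0,0];r=np.linalg.norm(v);d=np.r_[np.sin(r)*v/r,np.cos(r)]
    A=T(s["eef_rot"],s["position"])@t;d=A[:3,:3]@d;return A[:3,3]+d*(z-A[2,3])/d[2]
E
python3 -c "
from h import *
Q=np.array([wray(p,.086) for p in [(226,164),(316,164),(311,235),(231,235)]]);print(Q.round(4),Q.mean(0).round(4))
for i in range(4): d=Q[i]-Q[i-1];print(np.linalg.norm(d).round(4),np.degrees(np.arctan2(d[1],d[0])).round(1))
"
```

```text
[[ 0.4573 -0.2663  0.086 ]
 [ 0.4442 -0.3175  0.086 ]
 [ 0.3859 -0.3044  0.086 ]
 [ 0.4001 -0.2497  0.086 ]] [ 0.4219 -0.2845  0.086 ]
0.0596 -16.2
0.0529 -104.4
0.0597 167.3
0.0565 75.5
```

```bash
python3 -m jog '[[[10,-0.7,17.6],[0.3,0,0.2],1],[[10,-0.7,17.6],[0.3,0,0.2],1],[[10,-0.7,17.6],[0.3,0,0.2],1],[[10,-0.7,17.6],[0.3,0,0.2],1],[[10,-0.7,17.6],[0.3,0,0],1],[[0,0,0],[0,0,0],1],[[0,0,0],[0,0,0],-1],[[0,0,0],[0,0,0],-1]]'; python3 -m jog '[[[0,0,0],[0,0,0],-1],[[0,0,0],[0,0,0],-1],[[0,0,0],[0,0,0],-1],[[0,0,0],[0,0,0],-1]]'; python3 -c "
from path import *
log()
f=np.array([np.cos(np.radians(-15)),np.sin(np.radians(-15)),0]);s=get_state()
g=s['position']-s['eef_rot'][:,2]*.011;t=np.array([.42,-.287,.043]);print('grasp',g,'rel tin fwd,z',((g-t)@f,(g-t)[2]))"
```

```text
time_s: 3.05
position: [0.4251, -0.2886, 0.0409]
eef_rot: [[0.874, -0.26, -0.41], [-0.237, -0.966, 0.108], [-0.424, 0.003, -0.906]]
wrist_force: [0.6, 0.1, 0.1]
opening: 0.0712
finger_force: 0.0
time_s: 3.55
position: [0.425, -0.2882, 0.0405]
eef_rot: [[0.874, -0.26, -0.411], [-0.236, -0.966, 0.109], [-0.425, 0.002, -0.905]]
wrist_force: [1.8, 1.9, 5.6]
opening: 0.0559
finger_force: 30.0
3.55 q [-0.574  0.296  1.397 -0.138  1.866  1.247] p [ 0.425  -0.2882  0.0405] F [1.8 1.9 5.6] open 0.0559 ff 30.0
grasp [ 0.42947664 -0.28935365  0.05050007] rel tin fwd,z (np.float64(0.009762901471313652), np.float64(0.007500067748174674))
```

```bash
python3 -m jog '[[[-7.5,0,-16],[0,0,0],-1],[[-7.5,0,-16],[0,0,0],-1],[[-7.5,0,-16],[0,0,0],-1],[[-7.5,0,-16],[0,0,0],-1],[[0,0,0],[0,0,0],-1]]'; python3 -c "
from path import *
log()
plan(tool(25.6,20),cup(-.183,0,.12),7)"
```

```text
time_s: 4.18
position: [0.4255, -0.2887, 0.1127]
eef_rot: [[0.875, -0.26, -0.409], [-0.237, -0.966, 0.107], [-0.422, 0.003, -0.906]]
wrist_force: [0.6, 0.1, -2.8]
opening: 0.0557
finger_force: 30.0
4.17 q [-0.574  0.251  1.319 -0.145  1.985  1.23 ] p [ 0.4255 -0.2887  0.1127] F [ 0.6  0.1 -2.8] open 0.0557 ff 30.0
total [14.5 69.8 -3.1] [ -1.6  43.1 -41.7] | row x 7 [-1.05, 10.37, 0.08] [-0.23, 6.16, -5.95]
```

```bash
python3 -m jog '[[[-1,10.4,0],[0,6,-6],-1],[[-1,10.4,0],[0,6,-6],-1],[[-1,10.4,0],[0,6,-6],-1],[[-1,10.4,0],[0,6,-6],-1],[[-1,10.4,0],[0,6,-6],-1],[[-1,10.4,0],[0,6,-6],-1],[[-1,10.4,0],[0,6,-6],-1]]'; python3 -c "
from path import *
log()
plan(tool(25.6,65),cup(-.183,0,.10),7)"
```

```text
time_s: 5.05
position: [0.4204, -0.3595, 0.1064]
eef_rot: [[0.851, 0.439, 0.287], [0.404, -0.898, 0.177], [0.335, -0.035, -0.942]]
wrist_force: [0.1, 0.1, -3.1]
opening: 0.0559
finger_force: 30.0
5.05 q [-0.98  -0.079  1.657  0.343  1.551  0.137] p [ 0.4204 -0.3595  0.1064] F [ 0.1  0.1 -3.1] open 0.0559 ff 30.0
total [ 2.7  1.3 12.7] [-1.8 45.4 -1. ] | row x 7 [-0.24, 0.16, 1.89] [-0.26, 6.49, -0.14]
```

```bash
python3 -m jog '[[[0,0,2],[-0.3,6.5,0],-1],[[0,0,2],[-0.3,6.5,0],-1],[[0,0,2],[-0.3,6.5,0],-1],[[0,0,2],[-0.3,6.5,0],-1],[[0,0,2],[-0.2,6.5,0],-1],[[0,0,2],[-0.2,6.5,0],-1],[[0,0,2],[-0.2,6.5,-1],-1],[[0,0,0],[0,0,0],-1]]'; python3 -c "
from path import *
log()
s=get_state();print((s['position']-s['eef_rot'][:,2]*.011).round(4))
plan(tool(25.6,65),cup(-.183,0,.046),4)"
```

```text
time_s: 6.05
position: [0.4274, -0.3547, 0.093]
eef_rot: [[0.386, 0.425, 0.819], [0.178, -0.905, 0.387], [0.905, -0.004, -0.425]]
wrist_force: [-0.3, 0.1, -3.1]
opening: 0.0556
finger_force: 30.0
6.05 q [-1.343  0.057  1.882  1.087  1.597 -0.418] p [ 0.4274 -0.3547  0.093 ] F [-0.3  0.1 -3.1] open 0.0556 ff 30.0
[ 0.4184 -0.359   0.0976]
total [-47.3   2.3  20.6] [ 0.3  0.1 -0.4] | row x 4 [-11.84, 0.56, 5.14] [0.07, 0.04, -0.09]
```

```bash
python3 -m jog '[[[-12,0,5.5],[0,0,0],-1],[[-12,0,5.5],[0,0,0],-1],[[-12,0,5.5],[0,0,0],-1],[[-9,0,4.2],[0,0,0],-1],[[0,0,0],[0,0,0],-1]]'; python3 -m jog '[[[-1.8,0,0.85],[0,0,0],-1],[[-1.8,0,0.85],[0,0,0],-1],[[0,0,0],[0,0,0],-1]]'; python3 -c "
from path import *
log()
s=get_state();print((s['position']-s['eef_rot'][:,2]*.011).round(4))"
```

```text
time_s: 6.68
position: [0.4283, -0.3553, 0.0456]
eef_rot: [[0.383, 0.427, 0.819], [0.182, -0.904, 0.386], [0.906, 0.001, -0.424]]
wrist_force: [0.9, -0.6, -3.2]
opening: 0.056
finger_force: 30.0
time_s: 7.05
position: [0.4284, -0.356, 0.0428]
eef_rot: [[0.382, 0.426, 0.82], [0.184, -0.904, 0.385], [0.906, 0.004, -0.424]]
wrist_force: [-1.3, -0.1, -3.1]
opening: 0.0559
finger_force: 30.0
7.05 q [-1.342  0.144  1.894  1.089  1.548 -0.513] p [ 0.4284 -0.356   0.0428] F [-1.3 -0.1 -3.1] open 0.0559 ff 30.0
[ 0.4194 -0.3602  0.0475]
```

```bash
python3 -m jog '[[[-1.8,0,0.85],[0,0,0],-1],[[-1.8,0,0.85],[0,0,0],-1],[[-1.8,0,0.85],[0,0,0],-1],[[0,0,0],[0,0,0],-1]]';  python3 -m jog '[[[-0.9,0,0.4],[0,0,0],-1],[[0,0,0],[0,0,0],-1]]'
```

```text
time_s: 7.55
position: [0.4284, -0.3558, 0.0365]
eef_rot: [[0.382, 0.426, 0.82], [0.183, -0.904, 0.385], [0.906, 0.003, -0.424]]
wrist_force: [-0.0, 0.4, -3.2]
opening: 0.0554
finger_force: 30.0
time_s: 7.8
position: [0.4284, -0.3559, 0.0357]
eef_rot: [[0.382, 0.426, 0.82], [0.183, -0.904, 0.385], [0.906, 0.003, -0.424]]
wrist_force: [0.3, -0.1, -3.1]
opening: 0.056
finger_force: 30.0
```

```bash
python3 -m jog '[[[-0.9,0,0.4],[0,0,0],-1],[[0,0,0],[0,0,0],-1]]'|grep -E "pos|force";  python3 -m jog '[[[-0.9,0,0.4],[0,0,0],-1],[[0,0,0],[0,0,0],-1]]'|grep -E "pos|force"
```

```text
position: [0.4285, -0.3561, 0.0353]
wrist_force: [-1.2, 0.2, 0.6]
finger_force: 30.0
position: [0.4285, -0.356, 0.0353]
wrist_force: [-3.7, 0.9, 6.4]
finger_force: 30.0
```

```bash
python3 -m jog '[[[0,0,0],[0,0,0],0.9],[[0,0,0],[0,0,0],0.9],[[0,0,0],[0,0,0],0.9],[[0,0,0],[0,0,0],0.9]]'; python3 -c "
from path import *
log()
s=get_state();g=s['position']-s['eef_rot'][:,2]*.011;print(g.round(4),(g-m)@c,(g-m)@l)
plan(tool(25.2,-12),g+c*.0155+[0,0,.012],8)
check([(25.2,65,g),(25.2,-12,g+c*.0155),(25.2,78,g+[0,0,.07]),(25.6,78,cup(.035,0,.065))])
"
```

```text
time_s: 8.8
position: [0.4284, -0.3559, 0.0337]
eef_rot: [[0.382, 0.426, 0.82], [0.183, -0.904, 0.385], [0.906, 0.003, -0.424]]
wrist_force: [-0.1, -0.5, 0.1]
opening: 0.0835
finger_force: 0.0
8.8 q [-1.342  0.161  1.896  1.089  1.54  -0.529] p [ 0.4284 -0.3559  0.0337] F [-0.1 -0.5  0.1] open 0.0835 ff 0.0
[ 0.4194 -0.3602  0.0384] -0.18110393306442601 0.0006641341387369076
total [ 6.7 -0.1  0.4] [  0.2 -76.9   0.1] | row x 8 [0.79, -0.01, -0.45] [0.02, -9.61, 0.02]
25.2 65 [ 0.419 -0.36   0.038] [-1.34  0.16  1.9   1.09  1.54 -0.53]
25.2 -12 [ 0.433 -0.353  0.038] [-0.64  0.13  1.56 -0.18  1.55  0.51]
25.2 78 [ 0.419 -0.36   0.108] [-1.39  0.17  1.88  1.26  1.69 -0.53]
25.6 78 [ 0.615 -0.267  0.065] [-0.97  0.27  1.87  1.48  1.33 -0.54]
```

```bash
python3 -m jog '[[[0.8,0,-0.5],[0,-9.6,0],0.9],[[0.8,0,-0.5],[0,-9.6,0],0.9],[[0.8,0,-0.5],[0,-9.6,0],0.9],[[0.8,0,-0.5],[0,-9.6,0],0.9],[[0.8,0,-0.5],[0,-9.6,0],0.9],[[0.8,0,-0.5],[0,-9.6,0],0.9],[[0.8,0,-0.5],[0,-9.6,0],0.9],[[0.8,0,-0.5],[0,-9.6,0],0.9]]'; python3 -c "
from path import *
log()
plan(tool(25.2,-12),np.array([.4194,-.3602,0.041])+c*.0155,3)
import cv2
from station import capture
cv2.imwrite('pics/w3.png',capture('wrist')[:,:,::-1])
cv2.imwrite('pics/s3.png',capture('scene')[150:,250:,::-1])
a=cv2.imread('pics/w3.png');b=cv2.imread('pics/s3.png');o=np.zeros((420,800,3),np.uint8);o[:, :480]=a[:,40:520];o[:270,480:790]=b;cv2.imwrite('pics/c3.png',o)
"
```

```text
time_s: 9.8
position: [0.4318, -0.3548, 0.0413]
eef_rot: [[0.885, 0.426, -0.188], [0.416, -0.905, -0.095], [-0.21, 0.006, -0.978]]
wrist_force: [-0.7, 0.0, -0.2]
opening: 0.0833
finger_force: 0.0
9.8 q [-0.634  0.119  1.551 -0.189  1.568  0.507] p [ 0.4318 -0.3548  0.0413] F [-0.7  0.  -0.2] open 0.0833 ff 0.0
total [ 2.  -0.5 10.9] [ 0.3  0.1 -0. ] | row x 3 [0.67, -0.17, 3.64] [0.11, 0.04, -0.01]
```

View pics/c3.png

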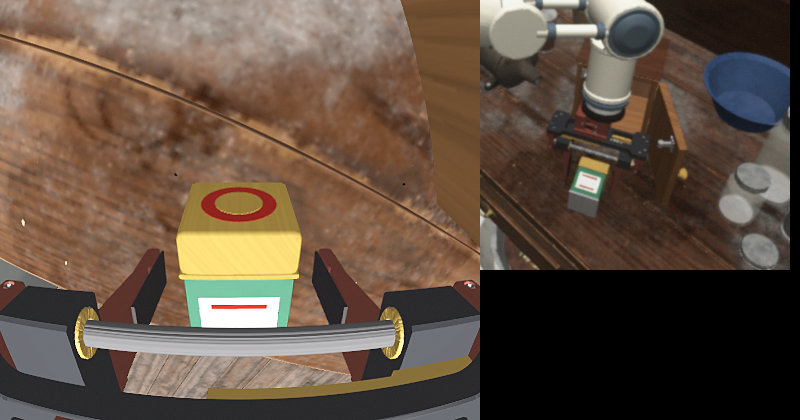

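The tin lies on its side with its label up and the lid with its medallion pointing forward, centred between the fingers. I'll lower, grip clear of the lid, then lift.

```bash
python3 -m jog '[[[-1,0,3.7],[0,0,0],0.9],[[-1,0,3.7],[0,0,0],0.9],[[-1,0,3.5],[0,0,0],0.9],[[0,0,0],[0,0,0],0.9],[[0,0,0],[0,0,0],-1],[[0,0,0],[0,0,0],-1],[[0,0,0],[0,0,0],-1],[[0,0,0],[0,0,0],-1]]'; python3 -c "
from path import *
log()
s=get_state();g=s['position']-s['eef_rot'][:,2]*.011;print(g.round(4),(g-m)@c,(g-m)@l)"
```

```text
time_s: 10.9
position: [0.4267, -0.3569, 0.0302]
eef_rot: [[0.885, 0.427, -0.185], [0.417, -0.904, -0.091], [-0.206, 0.004, -0.979]]
wrist_force: [-0.1, -0.7, 0.6]
opening: 0.0555
finger_force: 30.0
10.9 q [-0.645  0.119  1.572 -0.185  1.546  0.499] p [ 0.4267 -0.3569  0.0302] F [-0.1 -0.7  0.6] open 0.0555 ff 30.0
[ 0.4287 -0.3559  0.0409] -0.1708424892406862 0.0004880967754335719
```

```bash
python3 -m jog '[[[-3.6,0,-17],[0,0,0],-1],[[-3.6,0,-17],[0,0,0],-1],[[-3.6,0,-17],[0,0,0],-1],[[-3.6,0,-17],[0,0,0],-1],[[0,0,0],[0,0,0],-1]]'; python3 -m jog '[[[1.9,0,-0.2],[0,10,0],-1],[[1.9,0,-0.2],[0,10,0],-1],[[1.9,0,-0.2],[0,10,0],-1],[[1.9,0,-0.2],[0,10,0],-1],[[1.9,0,-0.2],[0,10,0],-1],[[1.9,0,-0.2],[0,10,0],-1],[[1.9,0,-0.2],[0,10,0],-1],[[1.9,0,-0.2],[0,10,0],-1]]';python3 -m jog '[[[1.9,0,-0.2],[0,10,0],-1],[[0,0,0],[0,0,0],-1]]'; python3 -c "
from path import *
log()
s=get_state();g=s['position']-s['eef_rot'][:,2]*.011;print(g.round(4),(g-m)@c,(g-m)@l)
plan(tool(25.6,78),cup(-.08,0,.072),4)"
```

```text
time_s: 11.52
position: [0.4272, -0.3574, 0.1021]
eef_rot: [[0.886, 0.426, -0.182], [0.416, -0.904, -0.093], [-0.204, 0.007, -0.979]]
wrist_force: [0.5, 0.2, -3.6]
opening: 0.0557
finger_force: 30.0
time_s: 12.52
position: [0.4367, -0.352, 0.1061]
eef_rot: [[0.333, 0.425, 0.842], [0.161, -0.905, 0.393], [0.929, 0.004, -0.369]]
wrist_force: [1.1, -0.4, -3.7]
opening: 0.0559
finger_force: 30.0
time_s: 12.78
position: [0.4368, -0.3501, 0.1035]
eef_rot: [[0.19, 0.425, 0.885], [0.082, -0.905, 0.417], [0.978, -0.007, -0.207]]
wrist_force: [0.1, 0.2, -2.9]
opening: 0.0563
finger_force: 30.0
12.78 q [-1.37   0.172  1.893  1.272  1.678 -0.529] p [ 0.4368 -0.3501  0.1035] F [ 0.1  0.2 -2.9] open 0.0563 ff 30.0
[ 0.4271 -0.3547  0.1058] -0.1718327819326874 0.002260783698861929
total [-14.1   1.7  96.9] [ 0.3 -0.1 -0.5] | row x 4 [-3.51, 0.48, 24.21] [0.08, -0.01, -0.11]
```

```bash
python3 -m jog '[[[-10,-2.2,24],[0,0,0],-1],[[-10,-2.2,24],[0,0,0],-1],[[-10,-2.2,24],[0,0,-0.3],-1],[[-10,-2.2,24],[0.3,0,-0.2],-1],[[0,0,0],[0,0,0],-1]]'; python3 -c "
from path import *
log()
s=get_state();g=s['position']-s['eef_rot'][:,2]*.011;print(g.round(4),(g-m)@c,(g-m)@l)
plan(tool(25.6,78),cup(.035,.011,.064),6)
import cv2
from station import capture
a=capture('wrist')[:,:,::-1];b=capture('scene')[170:,240:,::-1];o=np.zeros((420,800,3),np.uint8);o[:, :480]=a[:,40:520];o[:250,480:800]=b;cv2.imwrite('pics/c4.png',o)
"
```

```text
time_s: 13.4
position: [0.5127, -0.3054, 0.0492]
eef_rot: [[0.184, 0.436, 0.881], [0.101, -0.9, 0.424], [0.978, 0.011, -0.21]]
wrist_force: [-0.5, -0.4, -3.6]
opening: 0.056
finger_force: 30.0
13.4 q [-1.199  0.25   1.926  1.353  1.513 -0.619] p [ 0.5127 -0.3054  0.0492] F [-0.5 -0.4 -3.6] open 0.056 ff 30.0
[ 0.503  -0.3101  0.0515] -0.08407447195747353 0.009698174819161878
total [ 37.2  -0.6 113.8] [-0.1  0.1  0.7] | row x 6 [6.19, -0.15, 18.97] [-0.02, 0.02, 0.11]
```

View pics/c4.png

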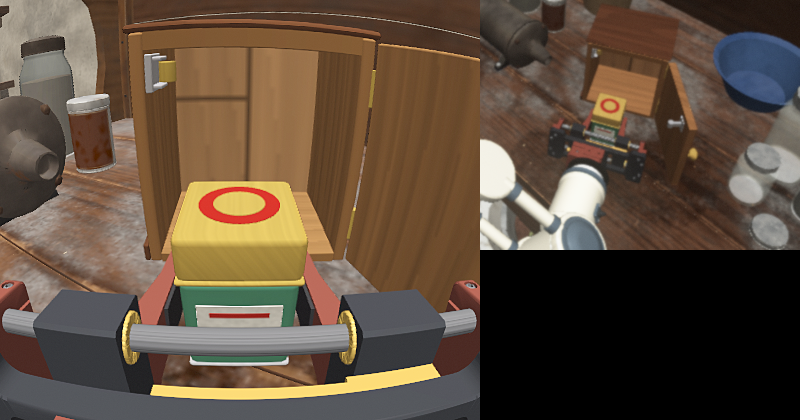

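The tin is upright with its lid on top, in front of the mouth and slightly left of the middle, and the way in is clear. I'll raise it, then insert.

```bash
python3 -m jog '[[[7.5,0,-1.5],[0,0,0.4],-1],[[7.5,0,-1.5],[0,0,0.3],-1],[[0,0,0],[0,0,0],-1]]'; python3 -m jog '[[[2.8,0,14.5],[0,0,0],-1],[[2.8,0,14.5],[0,0,0],-1],[[2.8,0,14.5],[0,0,0],-1],[[2.8,0,14.5],[0,0,0],-1],[[0,0,0],[0,0,0],-1]]'; python3 -c "
from path import *
log()
s=get_state();g=s['position']-s['eef_rot'][:,2]*.011;print(g.round(4),(g-m)@c,(g-m)@l)
plan(tool(25.6,78),cup(.035,.011,.064),4)
"
```

```text
time_s: 13.88
position: [0.5119, -0.3076, 0.066]
eef_rot: [[0.185, 0.43, 0.884], [0.09, -0.903, 0.42], [0.979, 0.001, -0.206]]
wrist_force: [-0.4, -0.4, -4.2]
opening: 0.0557
finger_force: 30.0
time_s: 14.5
position: [0.566, -0.28, 0.0634]
eef_rot: [[0.186, 0.432, 0.882], [0.088, -0.902, 0.423], [0.979, -0.001, -0.206]]
wrist_force: [0.2, 0.2, -2.5]
opening: 0.0557
finger_force: 30.0
14.5 q [-1.081  0.229  1.92   1.419  1.423 -0.561] p [ 0.566  -0.28    0.0634] F [ 0.2  0.2 -2.5] open 0.0557 ff 30.0
[ 0.5563 -0.2846  0.0657] -0.02498260092691041 0.009593903941942268
total [10.7 -1.4 59. ] [-0.  -0.1 -0.1] | row x 4 [2.69, -0.35, 14.76] [-0.01, -0.03, -0.02]
```

```bash
python3 -m jog '[[[2.8,-0.3,14.7],[0,0,0],-1],[[2.8,-0.3,14.7],[0,0,0],-1],[[2.8,-0.3,14.7],[0,0,0],-1],[[2.8,-0.3,14.7],[0,0,0],-1],[[0,0,0],[0,0,0],-1]]'; python3 -c "
from path import *
log()
s=get_state();g=s['position']-s['eef_rot'][:,2]*.011;print(g.round(4),(g-m)@c,(g-m)@l)
"; python3 -m jog '[[[-3.5,0,0.7],[0,0,0],-1],[[-3.5,0,0.7],[0,0,0],-1],[[0,0,0],[0,0,0],-1]]'
```

```text
time_s: 15.12
position: [0.6195, -0.2533, 0.0624]
eef_rot: [[0.186, 0.432, 0.882], [0.088, -0.902, 0.423], [0.979, -0.001, -0.206]]
wrist_force: [-0.1, 0.2, -2.3]
opening: 0.0557
finger_force: 30.0
15.12 q [-0.963  0.251  1.896  1.481  1.325 -0.547] p [ 0.6195 -0.2533  0.0624] F [-0.1  0.2 -2.3] open 0.0557 ff 30.0
[ 0.6098 -0.2579  0.0646] 0.03475164336622377 0.01059395236715043
time_s: 15.5
position: [0.6182, -0.2547, 0.0546]
eef_rot: [[0.187, 0.43, 0.883], [0.087, -0.903, 0.421], [0.978, -0.002, -0.206]]
wrist_force: [-0.0, 0.5, -2.1]
opening: 0.0561
finger_force: 30.0
```

```bash
for i in 1 2; do :; done; python3 -m jog '[[[-1.2,0,0.3],[0,0,0],-1],[[-1.2,0,0.3],[0,0,0],-1],[[0,0,0],[0,0,0],-1]]'|grep -E "pos|wrist_f"; python3 -m jog '[[[-1,0,0.2],[0,0,0],-1],[[0,0,0],[0,0,0],-1]]'|grep -E "pos|wrist_f"
```

```text
position: [0.6187, -0.2544, 0.0527]
wrist_force: [0.5, 0.3, -3.5]
position: [0.6187, -0.2544, 0.0518]
wrist_force: [0.1, 0.2, -2.3]
```

```bash
python3 -m jog '[[[-1,0,0.2],[0,0,0],-1],[[0,0,0],[0,0,0],-1]]'|grep -E "pos|wrist_f"
```

```text
position: [0.6189, -0.2545, 0.0517]
wrist_force: [-2.2, 1.6, 2.6]
```

```bash
python3 -m jog '[[[-0.3,0,0],[0,0,0],-1],[[0,0,0],[0,0,0],0.6],[[0,0,0],[0,0,0],0.6],[[0,0,0],[0,0,0],0.6],[[0,0,0],[0,0,0],0.6]]'; python3 -m jog '[[[-2.1,0,-9.8],[0,0,0],0.6],[[-4.2,0,-19.6],[0,0,0],0.6],[[-4.2,0,-19.6],[0,0,0],0.6],[[-4.2,0,-19.6],[0,0,0],0.6],[[-4.2,0,-19.6],[0,0,0],0.6],[[-4.2,0,-19.6],[0,0,0],0.6],[[0,0,0],[0,0,0],0.6]]';python3 -c "
from path import *
log()
import cv2
from station import capture
a=capture('wrist')[:,:,::-1];b=capture('side')[150:320,300:500,::-1];o=np.zeros((420,800,3),np.uint8);o[:, :480]=a[:,40:520];o[:272,480:800]=cv2.resize(b,(320,272));cv2.imwrite('pics/c5.png',o)
"
```

```text
time_s: 17.0
position: [0.6186, -0.2545, 0.0503]
eef_rot: [[0.187, 0.43, 0.883], [0.088, -0.903, 0.421], [0.979, -0.001, -0.206]]
wrist_force: [0.3, 0.4, -1.0]
opening: 0.0701
finger_force: 0.0
time_s: 17.88
position: [0.5183, -0.3031, 0.0501]
eef_rot: [[0.187, 0.428, 0.884], [0.087, -0.904, 0.419], [0.979, -0.001, -0.206]]
wrist_force: [0.5, -0.6, -0.3]
opening: 0.0701
finger_force: 0.0
17.88 q [-1.188  0.248  1.93   1.366  1.501 -0.605] p [ 0.5183 -0.3031  0.0501] F [ 0.5 -0.6 -0.3] open 0.0701 ff 0.0
```

View pics/c5.png

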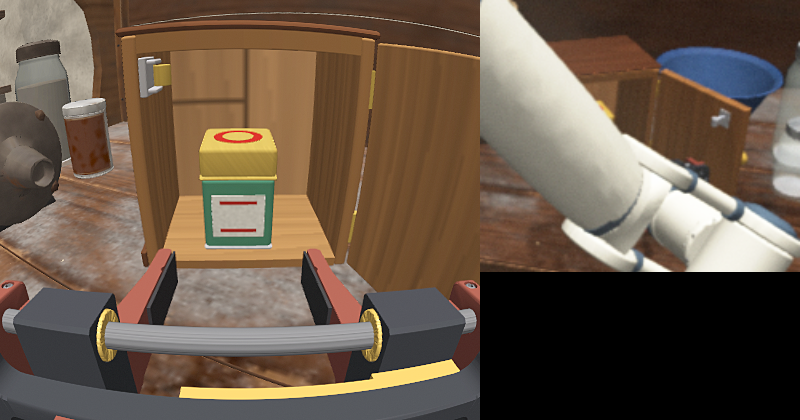

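The tin stands upright inside, well behind the front edge (base front at y≈245, floor edge at y≈265 in the left part). Next is the door. I'll plan the swing with shut fingers, tool down, yaw kept at 25.6°.

Run:
```python
from path import *
def P(a,half,r=.135):
    e=.014+half;return -r*np.sin(a)-e*np.cos(a),-.08+r*np.cos(a)-e*np.sin(a)
S=P(1.93,.035);print("start cup",np.round(S,3),cup(*S,0).round(3))
check([(25.6,78,cup(-.084,.01,.052)),(25.6,40,cup(-.16,0,.16)),(25.6,0,cup(-.1,-.06,.25)),(25.6,0,cup(*S,.25)),(25.6,0,cup(*S,.134))]+[(25.6,0,cup(*P(a,.016),.134)) for a in (1.9,1.2,.6,.02)],4)
plan(tool(25.6,0),cup(-.15,-.03,.25),8)
pr=None
for a in np.arange(1.9,-.01,-.19):
    p=np.array(P(a,.016 if a>.4 else .012));print(round(a,2),(p*1e3).round(1),"" if pr is None else ((p-pr)*[1e3,-1e3]).round(1));pr=p
# jars on the right
print([ray("scene",uv,0).round(3) for uv in [(505,365),(545,345),(525,415)]])
```

```text
start cup [-0.109 -0.173] [ 0.559 -0.486  0.   ]
25.6 78 [ 0.503 -0.31   0.052] [-1.2   0.25  1.93  1.36  1.51 -0.61]
25.6 40 [ 0.439 -0.352  0.16 ] [-1.13 -0.13  1.73  0.7   1.55 -0.02]
25.6 0 [ 0.519 -0.38   0.25 ] [-0.68  0.21  1.08  0.    1.85  0.44]
25.6 0 [ 0.559 -0.486  0.25 ] [-0.76  0.51  0.72  0.    1.92  0.36]
25.6 0 [ 0.559 -0.486  0.134] [-0.76  0.49  0.95 -0.    1.7   0.36]
25.6 0 [ 0.542 -0.471  0.134] [-0.76  0.42  1.04 -0.    1.68  0.36]
25.6 0 [ 0.485 -0.395  0.134] [-0.74  0.16  1.34 -0.    1.64  0.39]
25.6 0 [ 0.486 -0.313  0.134] [-0.63  0.04  1.48 -0.    1.63  0.49]
25.6 0 [ 0.53  -0.248  0.134] [-0.5   0.06  1.46 -0.    1.63  0.63]
total [ 167.7   39.9 -120.9] [  0.  -78.1  -0.2] | row x 8 [9.55, 5.0, -26.23] [0.01, -9.76, -0.02]
1.9 [-118.1 -152. ] 
1.71 [-129.5 -128.4] [-11.5 -23.6]
1.52 [-136.3 -103.1] [ -6.8 -25.3]
1.33 [-138.3  -76.9] [ -1.9 -26.2]
1.14 [-135.2  -50.9] [  3.1 -26.1]
0.95 [-127.3  -25.9] [  7.9 -25. ]
0.76 [-114.7   -2.8] [ 12.5 -23.1]
0.57 [-98.1  17.5] [ 16.6 -20.3]
0.38 [-74.2  35.7] [ 23.9 -18.3]
0.19 [-51.   47.7] [ 23.2 -11.9]
0.0 [-26.  55.] [25.  -7.3]
[array([ 0.594, -0.575,  0.   ]), array([ 0.69 , -0.606,  0.   ]), array([ 0.531, -0.646,  0.   ])]
```

```bash
python3 -m jog '[[[9.5,5,-26],[0,-9.8,0],-1],[[9.5,5,-26],[0,-9.8,0],-1],[[9.5,5,-26],[0,-9.8,0],-1],[[9.5,5,-26],[0,-9.8,0],-1],[[9.5,5,-26],[0,-9.8,0],-1],[[9.5,5,-26],[0,-9.8,0],-1],[[9.5,5,-26],[0,-9.8,0],-1],[[9.5,5,-26],[0,-9.8,0],-1]]'; python3 -c "
from path import *
log()
plan(tool(25.6,0),cup(-.109,-.173,.22),5)"
```

```text
time_s: 18.98
position: [0.4627, -0.3734, 0.2399]
eef_rot: [[0.903, 0.43, -0.007], [0.43, -0.903, -0.005], [-0.009, 0.002, -1.0]]
wrist_force: [-0.2, -0.6, -0.1]
opening: 0.0005
finger_force: 0.0
18.98 q [-0.731  0.08   1.226 -0.009  1.837  0.392] p [ 0.4627 -0.3734  0.2399] F [-0.2 -0.6 -0.1] open 0.0005 ff 0.0
total [ 39.3 142.9  30.8] [ 0.1  0.5 -0.1] | row x 5 [7.82, 28.6, 6.17] [0.02, 0.1, -0.02]
```

```bash
python3 -m jog '[[[8,29,5],[0,0,0],-1],[[8,29,5],[0,0,0],-1],[[8,29,5],[0,0,0],-1],[[8,29,5],[0,0,0],-1],[[8,29,5],[0,0.5,0],-1],[[0,0,0],[0,0,0],-1]]'; python3 -m jog '[[[0,0,17],[0,0,0],-1],[[0,0,17],[0,0,0],-1],[[0,0,0],[0,0,0],-1]]'|grep -E "pos|wrist_f"; python3 -m jog '[[[0,0,17],[0,0,0],-1],[[0,0,17],[0,0,0],-1],[[0,0,17],[0,0,0],-1],[[0,0,0],[0,0,0],-1]]'|grep -E "pos|wrist_f";python3 -c "
from path import *
log()
g=get_state()['position'];print((g-m)@c,(g-m)@l)"
```

```text
time_s: 19.73
position: [0.5613, -0.4872, 0.2085]
eef_rot: [[0.902, 0.431, -0.0], [0.431, -0.902, 0.006], [0.003, -0.006, -1.0]]
wrist_force: [-0.4, 0.0, -0.4]
opening: 0.0005
finger_force: 0.0
position: [0.5599, -0.486, 0.1761]
wrist_force: [0.2, -0.3, 0.1]
position: [0.5598, -0.4864, 0.1238]
wrist_force: [0.5, 0.4, 0.0]
20.6 q [-0.763  0.491  0.944  0.004  1.711  0.363] p [ 0.5598 -0.4864  0.1238] F [0.5 0.4 0. ] open 0.0006 ff 0.0
-0.10901732235454856 -0.1738889764132394
```

```bash
python3 -m jog '[[[-4.5,-11,0],[0,0,0],-1],[[-4.5,-11,0],[0,0,0],-1],[[-6,-12,0],[0,0,0],-1],[[-6,-12,0],[0,0,0],-1],[[-3.4,-12.6,0],[0,0,0],-1],[[-3.4,-12.6,0],[0,0,0],-1],[[-1,-13,0],[0,0,0],-1],[[-1,-13,0],[0,0,0],-1]]'|grep -E "pos|wrist_f"; python3 -m jog '[[[1.5,-13,0],[0,0,0],-1],[[1.5,-13,0],[0,0,0],-1],[[4,-12.5,0],[0,0,0],-1],[[4,-12.5,0],[0,0,0],-1],[[6,-11.5,0],[0,0,0],-1],[[6,-11.5,0],[0,0,0],-1],[[8,-10,0],[0,0,0],-1],[[8,-10,0],[0,0,0],-1]]'|grep -E "pos|wrist_f"; python3 -c "
from path import *
log()
g=get_state()['position'];print((g-m)@c,(g-m)@l)
import cv2
from station import capture
cv2.imwrite('pics/c6.png',capture('wrist')[:,:,::-1]);cv2.imwrite('pics/s6.png',capture('scene')[:,:,::-1])"
```

```text
position: [0.492, -0.4123, 0.1281]
wrist_force: [0.7, -0.1, -0.4]
position: [0.4869, -0.3098, 0.1274]
wrist_force: [0.3, -0.4, -0.6]
22.6 q [-0.628  0.033  1.474  0.004  1.634  0.498] p [ 0.4869 -0.3098  0.1274] F [ 0.3 -0.4 -0.6] open 0.0006 ff 0.2
-0.09846605594414454 0.0169417447658916
```

```bash
python3 -m jog '[[[12,-9,0],[0,0,0],-1],[[12,-9,0],[0,0,0],-1],[[11.5,-6,0],[0,0,0],-1],[[11.5,-6,0],[0,0,0],-1],[[0,0,0],[0,0,0],-1]]'|grep -E "pos|force"; python3 -m jog '[[[6,-2,0],[0,0,0],-1],[[4,-1,0],[0,0,0],-1],[[0,0,0],[0,0,0],-1]]'|grep -E "pos|force";  python3 -m jog '[[[3,-1,0],[0,0,0],-1],[[0,0,0],[0,0,0],-1]]'|grep -E "pos|force";python3 -c "
from path import *
log()
g=get_state()['position'];print((g-m)@c,(g-m)@l)"
```

```text
position: [0.5168, -0.2624, 0.1276]
wrist_force: [-0.2, -0.2, -0.1]
finger_force: 0.0
position: [0.524, -0.2563, 0.1276]
wrist_force: [-0.2, -0.9, -0.6]
finger_force: 0.0
position: [0.5255, -0.255, 0.1277]
wrist_force: [-3.7, -3.1, -0.3]
finger_force: 2.3
23.95 q [-0.511  0.052  1.454  0.002  1.635  0.616] p [ 0.5255 -0.255   0.1277] F [-3.7 -3.1 -0.3] open 0.0005 ff 2.3
-0.03998199846259097 0.04962109514656733
```

Contact with the roller as predicted (about 5 N at ~0.12 rad). I'll push on in small steps.

```bash
for k in 1; do python3 -m jog '[[[3,0,0],[0,0,0],-1],[[0,0,0],[0,0,0],-1]]'|grep -E "pos|wrist_f"; python3 -m jog '[[[3,0,0],[0,0,0],-1],[[0,0,0],[0,0,0],-1]]'|grep -E "pos|wrist_f"; python3 -m jog '[[[3,0,0],[0,0,0],-1],[[0,0,0],[0,0,0],-1]]'|grep -E "pos|wrist_f"; python3 -m jog '[[[3,0,0],[0,0,0],-1],[[0,0,0],[0,0,0],-1]]'|grep -E "pos|wrist_f"; done; python3 -c "
from path import *
log()
g=get_state()['position'];print((g-m)@c,(g-m)@l)"
```

```text
position: [0.526, -0.2547, 0.1277]
wrist_force: [-13.1, -5.7, 3.6]
position: [0.5268, -0.254, 0.1277]
wrist_force: [-22.0, -7.6, 6.0]
position: [0.5313, -0.2507, 0.1277]
wrist_force: [-12.1, 0.2, 3.8]
position: [0.5372, -0.2488, 0.1277]
wrist_force: [-0.4, -0.3, -0.3]
24.95 q [-0.494  0.072  1.433  0.004  1.635  0.632] p [ 0.5372 -0.2488  0.1277] F [-0.4 -0.3 -0.3] open 0.0004 ff 0.0
-0.026788694473150444 0.0501960140761965
```

```bash
python3 -m jog '[[[3,0,0],[0,0,0],-1],[[0,0,0],[0,0,0],-1]]'|grep -E "pos|wrist_f"; python3 -m jog '[[[2,0,0],[0,0,0],-1],[[0,0,0],[0,0,0],-1]]'|grep -E "pos|wrist_f"
```

```text
position: [0.5392, -0.248, 0.1278]
wrist_force: [-4.6, -1.8, 1.3]
position: [0.5392, -0.248, 0.1279]
wrist_force: [-13.6, -3.7, 4.3]
```

It meets a solid stop at about -0.015, where the outer face lies when shut. I'll back off and check.

```bash
python3 -m jog '[[[-10,0,0],[0,0,0],-1],[[-30,0,0],[0,0,0],-1],[[-40,0,-20],[0,0,0],-1],[[-20,-30,-30],[0,0,0],-1],[[0,-40,-30],[0,0,0],-1],[[0,-40,-20],[0,0,0],-1],[[0,-40,0],[0,0,0],-1],[[0,0,0],[0,0,0],-1]]'; python3 -c "
from path import *
log()
import cv2
from station import capture
a=capture('wrist')[:,:,::-1];b=capture('scene')[150:340,250:510,::-1];o=np.zeros((600,800,3),np.uint8);o[:380,:520]=cv2.resize(b,(520,380));o[380:,:300]=cv2.resize(a,(300,220));s=capture('side')[150:310,310:500,::-1];o[380:600,300:561]=cv2.resize(s,(261,220));cv2.imwrite('pics/c7.png',o)"
```

```text
time_s: 26.45
position: [0.3864, -0.1533, 0.2288]
eef_rot: [[0.901, 0.433, 0.007], [0.433, -0.901, 0.002], [0.007, 0.001, -1.0]]
wrist_force: [0.1, 0.7, 0.4]
opening: 0.0003
finger_force: 0.0
26.45 q [-0.463 -0.414  1.686  0.005  1.864  0.661] p [ 0.3864 -0.1533  0.2288] F [0.1 0.7 0.4] open 0.0003 ff 0.0
```

View pics/c7.png

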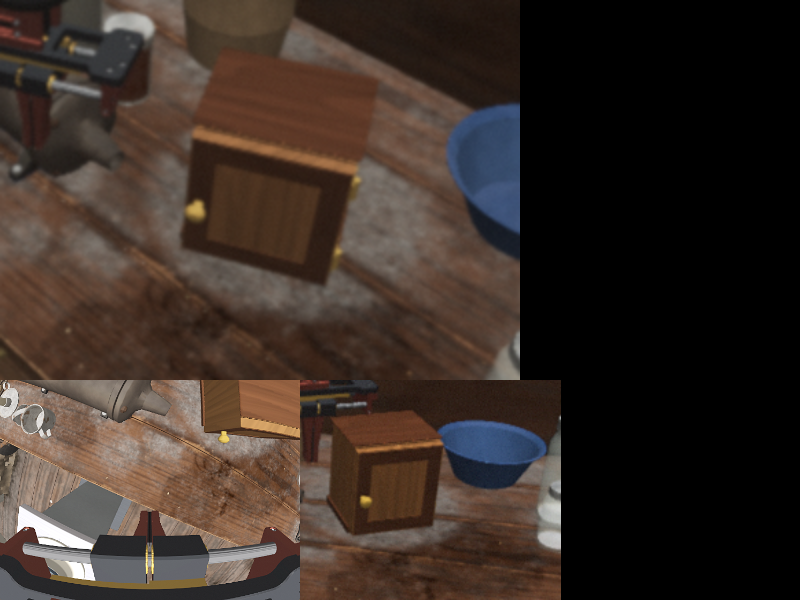

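The door is shut flush (knob at (195,210) in the scene part), the cup and cutter are undisturbed at the left of the wrist view, and the robot touches nothing.

```bash
python3 -c "
from station import sign_off
print(sign_off())"
```

```text
the job is handed in; nothing more can be done
None
```

The tea tin was turned over in two quarter turns and stands upright, lid on top, inside the cupboard. The door is snapped shut, the cup and cutter weren't touched, and the job was handed in at about 26.6 s.

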